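Lay a maple blank into the routing jig and clamp it

TASK

The maple blank stands on its long edge in the routing jig. Tip it over with a light push of the fingertips near its top, away from the blue-handled toggle clamp, so that it falls flat on the bed between the two end pins, in front of the fence; then push the blue handle all the way over towards the fence, so that the plunger drives the blank tight against the fence and holds it there. Do not grip or lift the blank, and leave the tool holder, tape measure and pencil where they are.

Things in the scene. Friction and masses are not known exactly. Their poses are not given: they have to be found in the camera images.
- jig: Fixed plywood routing jig on the table, bed 285 x 285 mm, its top 18 mm above the table. Origin: on the table, under the middle of the bed; x points from the clamp to the fence (roughly away from the robot), y along the fence, z up.
- fence_mid (a point): Middle of the foot of the dark wooden fence's inner face, at bed height, jig x = +118 mm, y = 0. The fence is 250 mm long (along jig y) and 16 mm high above the bed.
- seat (a point): Where the blank's centre finally lies: jig x = +73 mm, y = 0, 25 mm above the table. A thin dark outline on the bed shows the place. Two steel end pins, 10 mm thick and 12 mm high, at jig x = +85, y = +121 and -121 mm leave 232 mm for the 220 mm blank.
- blank_centre (a point): Centre of the maple blank, a loose pale plate 90 x 220 x 14 mm, some 0.18 kg. Own x along the 90 mm, y along the 220 mm, z through the thickness. At first it stands on its long edge, x up, roughly parallel to the fence, top 108 mm above the table, centre at jig x = +3 to +13 mm. Its top must move some 14 mm before it falls; pushed off-centre along its length it twists.
- blank: The same maple blank; origin in the middle of the 90 x 220 mm face that looks towards the fence while it stands and lies on the bed once it is tipped (7 mm from the centre); z points to the clamp while it stands, up once it lies.
- clamp_plunger: Steel plunger of the toggle clamp, black rubber tip 18 mm in diameter, sliding along jig x at y = 0, 12.5 mm above the bed. Handle fully back: origin at jig x = 0, tip ends at jig x = -18 mm. The handle drives it forward, 40 mm per rad, 48 mm in all; the tip meets the seated blank about 0.05 rad before the end and gives up to 2 mm; friction then keeps it pressed.
- clamp_handle (a joint): Angle of the blue handle. 0: fully back, leaning 0.45 rad from upright away from the fence (starts at 0 to 0.08); grows as it is pushed towards the fence; 1.2: end stop, leaning 0.75 rad towards the fence, plunger out. Pushing it takes 3 to 7 N, some 10 N over the last 0.05 rad, with the blank at the fence; it stays where it is left.
- clamp_pivot (a point): The handle's pivot, its axis along jig y: jig x = -95 mm, y = 0, 52 mm above the table. The clamp's steel body spans jig x = -126 to -41 mm, y = -28 to +28 mm, up to 39 mm above the bed.
- handle_tip (a point): Top end of the clamp's blue handle, on its centre line, 100 mm from the pivot. The blue grip is about 19 mm thick and covers the last 66 mm.
- tool_holder_mid (a point): Middle (60 mm up) of a steel tool holder, 46 mm in diameter and 120 mm tall, standing on the table beside the jig. To be left alone.
- tape_case_mid (a point): Centre of a yellow tape measure, 44 x 75 x 50 mm, on the table beside the jig. To be left alone.
- pencil_mid (a point): Centre of a flat red carpenter's pencil, 14 x 160 x 9 mm, lying on the table beside the jig. To be left alone.
There are look-alikes about, which are no part of the job. What is shaped like the blank but yellow is not meant.

How it is judged:
On the way, in this order (a step that is already met when the one before it is completed fails the run):
1. the blank has been tipped over and lies flat on the bed between the end pins, in front of the fence, with the clamp still open (angle between blank_centre's own z axis and vertical below 0.05 rad and z of blank_centre in the frame of jig between 0.02 and 0.029 m and y of blank_centre in the frame of jig between -0.008 and 0.008 m and angle between the y axis of blank_centre and the y axis of jig, either way round below 0.06 rad and x of blank_centre in the frame of jig between 0.035 and 0.076 m and value of joint clamp_handle below 0.4 rad), for 0.2 s.
2. the handle is over and the plunger presses the blank against the fence (value of joint clamp_handle above 1.08 rad and contact force between clamp_plunger and blank above 1 N and x of blank_centre in the frame of jig between 0.07 and 0.076 m), for 0.2 s.
At the end, for the whole second after the job is handed in: The blank lies flat (within 0.05 rad) on the bed between the end pins (within 8 mm of the middle, parallel within 0.06 rad), its edge against the fence within 3 mm, the handle is over (joint above 1.08 rad), the plunger presses on the blank with more than 1 N, and all is at rest (all of step 2 and angle between blank_centre's own z axis and vertical below 0.05 rad and z of blank_centre in the frame of jig between 0.02 and 0.029 m and y of blank_centre in the frame of jig between -0.008 and 0.008 m and angle between the y axis of blank_centre and the y axis of jig, either way round below 0.06 rad and linear speed of blank below 0.01 m/s); the robot touches nothing.
It fails at once if the blank is gripped or shoved hard (more than 15 N between the fingers and the blank) (contact force between the fingers and blank above 15 N).
It fails at once if the standing blank is pushed in its lower half (touched with the grasp point, 19 mm behind the fingertips, less than 65 mm above the table) (contact force between the fingers and blank above 0.3 N and angle between blank_centre's own z axis and vertical above 1.2 rad and height (world z) of the grasp point below 0.065 m).
It fails at once if the standing blank is lifted off the bed (its centre more than 10 mm higher than when it stands) (height (world z) of blank_centre above 0.073 m).
It fails at once if the lying blank is lifted (touched by the fingers, flat, more than 12 mm off the bed) (contact force between the fingers and blank above 0.3 N and angle between blank_centre's own z axis and vertical below 0.15 rad and z of blank_centre in the frame of jig above 0.037 m).
It fails at once if the tool holder, the tape measure or the pencil is moved more than 15 mm (distance of any of tool_holder_mid, tape_case_mid, pencil_mid from where it was at the start of the episode above 0.015 m).
It also fails if it takes over 40 s, if anything falls off the work surface, if the arm or the gripper's body presses on something with over 40 N, if the wrist force passes 120 N, or if a joint passes its speed limit or range.

ROBOT

A 7-joint arm with a two-finger parallel gripper is mounted at the origin on a cart in front of the work surface, level with it; the furniture and walls round the work are solid. World frame = base frame: x ahead of the robot, y to its left, z up, the work surface at z = 0. Lengths are in m, angles in rad, forces in N, time in s.
With the tool pointing down it reaches from about 0.425 to 0.925 m from the base axis. Payload 6.8 kg.
Tool frame: the origin (TCP) lies at the very end of the fingers, on their centre line; the grasp point (between the pads) lies 19 mm behind it; z points along the fingers, y is the direction in which the jaws open and shut (so a half turn about z gives the same grasp; the last joint's range is limited). The gripper opens to 88 mm and grips with 3 to 60 N. Pads are 20 mm wide; open, the fingers measure 115 mm over their backs; the gripper's body (75 mm by 178 mm) begins 61 mm behind the grasp point.
Start: joints at [1.056, 0.477, 0.022, 1.555, -0.011, 1.109, -0.083], TCP at [0.267, -0.62, 0.223] pointing down, gripper open.
Joint ranges: [-2.96, 2.96], [-0.34, 2.1], [-1.41, 1.46], [0.24, 2.44], [-1.37, 4.51], [0.17, 1.92], [-2.96, 2.96]. Speed limits (rad/s): [2.39, 2.39, 3.14, 3.14, 3.14, 3.14, 3.14].

INTERFACE

Orientations are given as a unit quaternion [x, y, z, w].
In Python, from plant import sense, read_camera, sign_off gives the robot as it stands.
- The arm moves only by the tool move_arm, never from a script. Its argument "steps" is a list of rows, each a list of 5 numbers: the shift along the tool's x, y, z in cm, then the turn about the tool's z in rad, then the closure, from 0 (fully open) to 1 (shut). A call has 1 to 20 rows; each row shifts and turns the commanded pose from where the row before left it, along the tool's axes as they then stand; what a row does not reach is not made up. A row lasts 1/12 s, in which the tool goes at most 41.7 mm and 7.16 degrees, less where a joint would pass 70% of its speed; a pose out of reach is approached as far as the arm can. A call is refused whole if a number of a shift passes 4.17 or a number of a turn 0.125, either way. A call with a gripper value outside its range is refused whole. The fingers move at their own pace and stop on an object; the grip force is fixed at half the most. Time passes only in rows, so rows that do not move let the fingers close. It gives the time, the measured TCP pose, the force and the opening at its end, in the units of the state.
- sense(): the state, without advancing time (a new reading comes with each control period).
- read_camera(name): name is "scene" or "side" or "wrist"; returns a dict with "image" (400x640x3 uint8, red, green, blue), "fx", "fy", "cx", "cy" (pixels), "R" (3x3) and "t" (3): a world point X has camera coordinates R X + t; the wrist camera has in their place "T_tool_cam" (4x4, takes a point from camera to tool coordinates, whose origin is the TCP and whose axes are the flange's). Camera axes: x right, y down, z forward; pixel columns grow to the right and rows downward; lengths in m; the calibration is good to about 2 mm. A picture is of the moment at which its call begins: read the wrist's pose just before it. There is no depth.
- sign_off(): hands the job in, once; it reports no verdict.
The state is a dict: "t": time; "joints": joint angles; "qvel": joint speeds; "joint_torque": joint torques, N m; "ee_pos": TCP position; "eef_rot": TCP orientation; "force": force on the tool from outside, world axes, zero at the start; "ft_torque": the same for the moment, N m; "finger_gap": opening from 0.0 (shut) to 1.0 (fully open).
Only numpy, scipy, OpenCV 4.12 (cv2) and the standard library are available. Lean on these libraries where they do the work, as an engineer would, in place of code of your own. Each camera call takes 0.05 s, during which the arm holds its last target. There are 200 camera calls.

## Working session

There is one attempt and no reset: what is moved stays moved. The work goes in short steps, Python scripts to look and compute and a tool call to move; the robot and the scene stay as the last step left them, time stands still between calls to the robot, and variables do not carry over. Pictures are saved under pics/ and viewed, about 8 in all and at most 12, crops included, and the job is handed in when it is done.

Besides the shell and the picture viewer there is one more tool, called after "Emit:" in YAML: its name, and indented under it one key for each argument. move_arm: Moves the arm, as the interface text tells. Its arguments: {"type":"object","properties":{"steps":{"type":"array"}},"required":["steps"]}

```bash
mkdir -p pics
cat > h.py <<'E'
import numpy as np, cv2, pickle
from plant import sense, read_camera, sign_off
def snap(n,f):
    c=read_camera(n); cv2.imwrite(f'pics/{f}.png',cv2.cvtColor(c['image'],cv2.COLOR_RGB2BGR)); pickle.dump(c,open(f'pics/{f}.pkl','wb')); return c
def load(f): return pickle.load(open(f'pics/{f}.pkl','rb'))
def proj(c,X):
    p=np.atleast_2d(X)@np.array(c['R']).T+np.array(c['t']); return np.c_[c['fx']*p[:,0]/p[:,2]+c['cx'],c['fy']*p[:,1]/p[:,2]+c['cy']]
def onz(c,uv,z):
    R=np.array(c['R']);o=-R.T@np.array(c['t']);d=R.T@np.array([(uv[0]-c['cx'])/c['fx'],(uv[1]-c['cy'])/c['fy'],1]);return o+d*(z-o[2])/d[2]
E
python3 - <<'E'
from h import *
s=sense();print(s)
for n in ('scene','side'):
    c=snap(n,n+'0');print(n,-np.array(c['R']).T@c['t'])
E
```

```text
{'t': 0.0, 'joints': array([ 1.05592733,  0.47779182,  0.02234579,  1.55642668, -0.01150359,
        1.10925562, -0.0830919 ]), 'qvel': array([-0.00079589,  0.0005093 ,  0.0021649 ,  0.00135911, -0.00043182,
        0.00167871, -0.00112984]), 'joint_torque': array([-1.05913914e-03, -5.82876527e+01,  1.53422445e+00, -2.72620207e+01,
       -5.43227722e-02,  1.69705390e-02,  1.35387613e-04]), 'ee_pos': array([ 0.26681536, -0.61939665,  0.22169783]), 'eef_rot': array([ 9.79385872e-01,  2.01996397e-01, -2.39771644e-04, -8.43188397e-04]), 'force': array([ 0.12354114, -0.17455522,  0.20369363]), 'ft_torque': array([ 0.03483742,  0.04775406, -0.0051239 ]), 'finger_gap': 1.0035509044636326}
scene [-0.20749687  0.85076333  0.66105301]
side [0.41586697 1.12935694 0.54081771]
```

View pics/scene0.png

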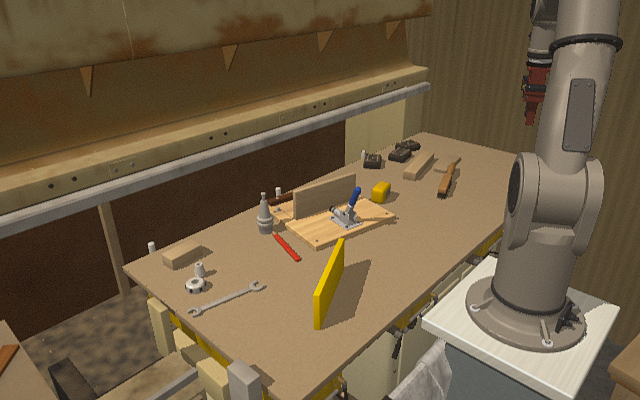

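View pics/side0.png

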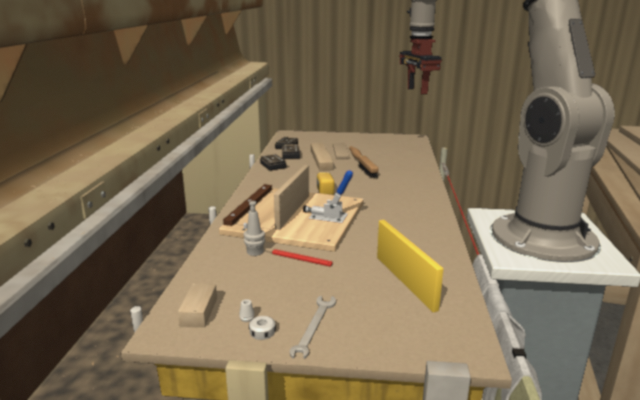

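The scene view shows the jig at about (335,220), with the blank at (325,195) and the blue handle tip at (357,188). In the side view the jig is at (295,220). I'll enlarge both.

Run:
```python
import cv2
a=cv2.imread('pics/scene0.png')[170:260,250:410];cv2.imwrite('pics/sc.png',cv2.resize(a,None,fx=5,fy=5,interpolation=cv2.INTER_CUBIC))
a=cv2.imread('pics/side0.png')[155:275,215:375];cv2.imwrite('pics/sd.png',cv2.resize(a,None,fx=5,fy=5,interpolation=cv2.INTER_CUBIC))
```

```text
(no output)
```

View pics/sc.png

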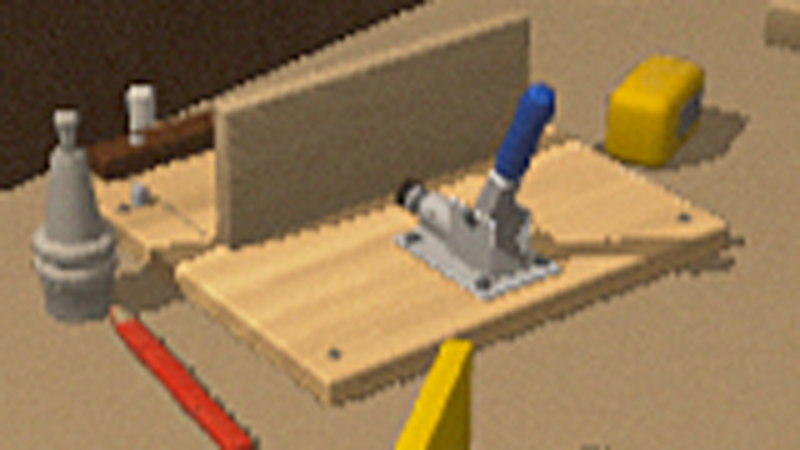

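View pics/sd.png

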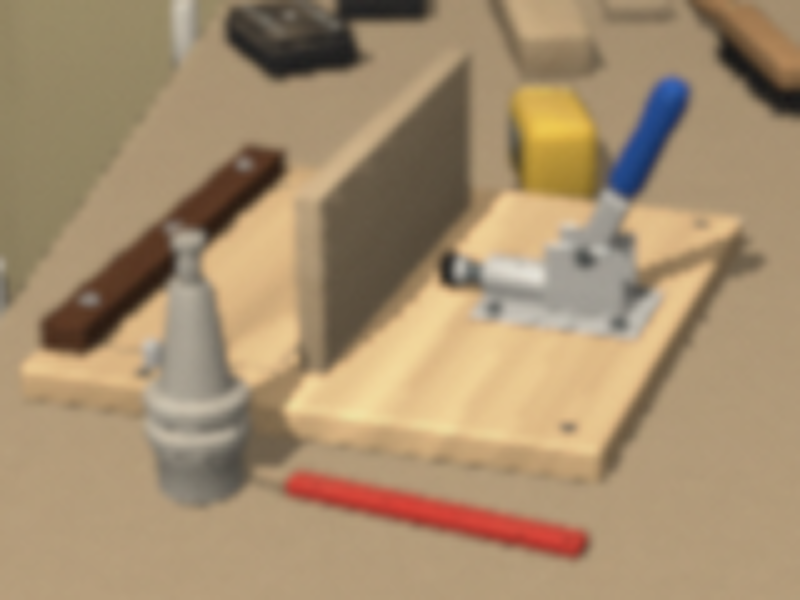

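```bash
cat > fit.py <<'E'
from h import *
from scipy.optimize import least_squares
S=load('scene0');D=load('side0')
sc=lambda u,v:np.array([u/5+250-.4,v/5+170-.4]); sd=lambda u,v:np.array([u/5+215-.4,v/5+155-.4])
e=.1425
J=[(S,sc(331,382),(-e,e,.018)),(S,sc(726,226),(-e,-e,.018)),(D,sd(602,456),(-e,e,.018)),(D,sd(742,218),(-e,-e,.018)),(D,sd(22,368),(e,e,.018))]
# blank local: (dx thickness, dy length, z)
B=[(S,sc(231,104),(-.007,.11,.108)),(S,sc(528,18),(-.007,-.11,.108)),(S,sc(232,245),(-.007,.11,.018)),
   (D,sd(322,203),(-.007,.11,.108)),(D,sd(300,195),(.007,.11,.108)),(D,sd(468,52),(-.007,-.11,.108)),(D,sd(324,370),(-.007,.11,.018))]
def fr(p,X): c,s=np.cos(p[2]),np.sin(p[2]); return np.array([p[0]+c*X[0]-s*X[1],p[1]+s*X[0]+c*X[1],X[2]])
def f(p):
    r=[proj(c,fr(p[:3],X))[0]-uv for c,uv,X in J]+[proj(c,fr(p[3:6],X))[0]-uv for c,uv,X in B]
    a=p[6]-.45; H=(-.095+.1*np.sin(a),0,.052+.1*np.cos(a))
    r+=[proj(c,fr(p[:3],H))[0]-uv for c,uv in ((S,sc(545,88)),(D,sd(675,83)))]
    return np.ravel(r)
r=least_squares(f,[.6,.1,0,.6,.1,0,.04],loss='soft_l1');p=r.x
print(p.round(4));print(f(p).reshape(-1,2).round(1))
c,s=np.cos(p[2]),np.sin(p[2]);d=p[3:5]-p[:2];print('blank in jig',c*d[0]+s*d[1],-s*d[0]+c*d[1],p[5]-p[2])
np.save('p.npy',p)
E
python3 fit.py
```

```text
[ 0.594  -0.0372 -0.1969  0.6028 -0.0419 -0.1839  0.0152]
[[ 0.1 -0.2]
 [ 1.2 -1. ]
 [ 0.1 -0.1]
 [ 0.4  0.4]
 [-1.1  0.6]
 [-0.1  0.9]
 [ 1.2 -1.6]
 [ 0.7  1.1]
 [-0.3 -0.6]
 [-1.7  0.3]
 [-0.2 -0.1]
 [ 0.4  1.8]
 [-0.3 -0.1]
 [ 0.2  0.1]]
blank in jig 0.00960074374808872 -0.0029285140990058774 0.013060991934534777
```

Emit:
move_arm:
  steps:
    - [0, 0, 0, 0.118, 1]
    - [0, 0, 0, 0.118, 1]
    - [0, 0, 0, 0.118, 1]
    - [0, 0, 0, 0.118, 1]
    - [0, 0, 0, 0.118, 1]
    - [0.9, -3.1, 0, 0, 1]
    - [0.9, -3.1, 0, 0, 1]
    - [0.9, -3.1, 0, 0, 1]
    - [0.9, -3.1, 0, 0, 1]
    - [0.9, -3.1, 0, 0, 1]
    - [0.9, -3.1, 0, 0, 1]
    - [0.9, -3.1, 0, 0, 1]
    - [0.9, -3.1, 0, 0, 1]
    - [0.9, -3.1, 0, 0, 1]
    - [0.9, -3.1, 0, 0, 1]
    - [0.9, -3.1, 0, 0, 1]
    - [0.9, -3.1, 0, 0, 1]
    - [0.9, -3.1, 0, 0, 1]
    - [0, 0, 0, 0, 1]
    - [0, 0, 0, 0, 1]

```text
t: 1.77
ee_pos: [0.4562, -0.2431, 0.2224]
eef_rot: [0.996, -0.089, -0.0, -0.0]
force: [-0.3, 0.9, -0.5]
finger_gap: 0.004
```

```bash
cat > st.py <<'E'
from h import *
from scipy.spatial.transform import Rotation as Ro
p=np.load('p.npy');s=sense();R=Ro.from_quat(s['eef_rot']).as_matrix()
def injig(X,q=p[:3]):
    c,a=np.cos(q[2]),np.sin(q[2]);d=np.array(X[:2])-q[:2];return np.round([1e3*(c*d[0]+a*d[1]),1e3*(-a*d[0]+c*d[1]),1e3*X[2]],1)
print('t',s['t'],'tcp',s['ee_pos'].round(4),'jig mm',injig(s['ee_pos']),'blank0 mm',injig(s['ee_pos'],p[3:6]),'yaw',np.arctan2(R[1,0],R[0,0]).round(4),'zax',R[:,2].round(3),'F',s['force'].round(1),'gap',round(s['finger_gap'],3))
E
python3 st.py
```

```text
t 1.7667 tcp [ 0.4562 -0.2431  0.2224] jig mm [ -94.8 -228.9  222.4] blank0 mm [-107.4 -224.6  222.4] yaw -0.179 zax [-0.     0.001 -1.   ] F [-0.3  0.9 -0.5] gap 0.004
```

Emit:
move_arm:
  steps:
    - [0.84, -2.81, 0, 0, 1]
    - [0.84, -2.81, 0, 0, 1]
    - [0.84, -2.81, 0, 0, 1]
    - [0.84, -2.81, 0, 0, 1]
    - [0.84, -2.81, 0, 0, 1]
    - [0.84, -2.81, 0, 0, 1]
    - [0.84, -2.81, 0, 0, 1]
    - [0.84, -2.81, 0, 0, 1]
    - [0, 0, 0, 0, 1]
    - [0, 0, 0, 0, 1]

```text
t: 2.6
ee_pos: [0.5628, -0.0361, 0.2222]
eef_rot: [0.996, -0.091, -0.0, 0.0]
force: [-0.1, -1.2, 0.2]
finger_gap: 0.006
```

Run:
```python
exec(open('st.py').read())
c=snap('wrist','w1');T=np.array(c['T_tool_cam']);print(T.round(3),c['fx'])
Rc=(R@T[:3,:3]).T;oc=R@T[:3,3]+s['ee_pos'];c['R']=Rc;c['t']=-Rc@oc;pickle.dump(c,open('pics/w1.pkl','wb'))
```

```text
t 2.6 tcp [ 0.5628 -0.0361  0.2222] jig mm [-30.8  -5.1 222.2] blank0 mm [-40.4  -1.6 222.2] yaw -0.1819 zax [-0.001 -0.    -1.   ] F [-0.1 -1.2  0.2] gap 0.006
[[-0.001 -0.952 -0.306  0.086]
 [ 1.    -0.001 -0.001 -0.001]
 [ 0.001 -0.306  0.952 -0.162]
 [ 0.     0.     0.     1.   ]] 330.46064740786437
```

View pics/w1.png

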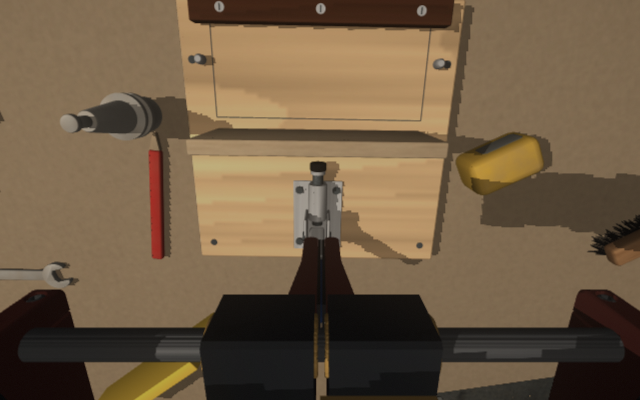

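The wrist view shows the blank's clamp-side top edge from (187,152) to (447,156), the pin feet near (191,59) and (450,64), and the outline from (211,25) to (429,28), lower edge (216,117)–(421,121).

Run:
```python
exec(open('st.py').read())
c=load('w1')
for n,uv,z in [('blL',(187,152),.108),('blR',(447,156),.108),('outL',(211,25),.018),('outR',(429,28),.018),('outbL',(216,117),.018),('outbR',(421,121),.018),('plungertip',(318,163),.0395)]:
    X=onz(c,uv,z);print(n,injig(X),injig(X,p[3:6]))
```

```text
t 2.65 tcp [ 0.5623 -0.0378  0.2222] jig mm [-31.   -6.8 222.2] blank0 mm [-40.6  -3.4 222.2] yaw -0.1844 zax [-0.001 -0.001 -1.   ] F [-0.3 -0.8  0.3] gap 0.004
blL [  6.  108.8 108. ] [ -2.1 111.8 108. ]
blR [   5.7 -109.5  108. ] [  -5.3 -106.5  108. ]
outL [117.3 107.5  18. ] [109.2 109.   18. ]
outR [ 117.7 -109.5   18. ] [ 106.7 -108.    18. ]
outbL [ 28.3 109.9  18. ] [ 20.2 112.6  18. ]
outbR [  27.3 -111.2   18. ] [  16.2 -108.5   18. ]
plungertip [-15.9  -0.6  39.5] [-25.5   2.6  39.5]
```

Emit:
move_arm:
  steps:
    - [0, -0.15, 0, 0.015, 1]
    - [0, -0.15, 1.5, 0, 1]
    - [0, -0.15, 2.5, 0, 1]
    - [0, -0.1, 3, 0, 1]
    - [0, 0, 3, 0, 1]
    - [0, 0, 2.5, 0, 1]
    - [0, 0, 0.9, 0, 1]
    - [0, 0, 0, 0, 1]
    - [0, 0, 0, 0, 1]
    - [0, 0, 0, 0, 1]

```text
t: 3.48
ee_pos: [0.5649, -0.0314, 0.0903]
eef_rot: [0.995, -0.099, 0.001, -0.0]
force: [-0.5, 0.7, -0.0]
finger_gap: 0.004
```

```bash
python3 st.py
```

```text
t 3.4833 tcp [ 0.5649 -0.0314  0.0903] jig mm [-29.7  -0.   90.3] blank0 mm [-39.2   3.4  90.3] yaw -0.1993 zax [ 0.003 -0.    -1.   ] F [-0.5  0.7 -0. ] gap 0.004
```

Emit:
move_arm:
  steps:
    - [0.3, 0, 0, 0, 1]
    - [0.4, 0, 0, 0, 1]
    - [0.4, 0, 0, 0, 1]
    - [0.4, 0, 0, 0, 1]
    - [0.3, 0, 0, 0, 1]
    - [0.15, 0, 0, 0, 1]
    - [0.15, 0, 0, 0, 1]
    - [0.15, 0, 0, 0, 1]
    - [0.15, 0, 0, 0, 1]
    - [0.15, 0, 0, 0, 1]
    - [0.15, 0, 0, 0, 1]
    - [0.15, 0, 0, 0, 1]
    - [0.15, 0, 0, 0, 1]

```text
t: 4.57
ee_pos: [0.5932, -0.0368, 0.0886]
eef_rot: [0.995, -0.099, 0.0, 0.0]
force: [0.4, 0.3, -0.6]
finger_gap: 0.003
```

```bash
python3 st.py; python3 -c "
from h import *
snap('side','s2');a=cv2.imread('pics/s2.png')[155:275,215:375];cv2.imwrite('pics/sd2.png',cv2.resize(a,None,fx=5,fy=5,interpolation=cv2.INTER_CUBIC))"
```

```text
t 4.5667 tcp [ 0.5932 -0.0368  0.0886] jig mm [-0.8  0.2 88.6] blank0 mm [-10.4   3.3  88.6] yaw -0.1983 zax [ 0. -0. -1.] F [ 0.4  0.3 -0.6] gap 0.003
```

View pics/sd2.png

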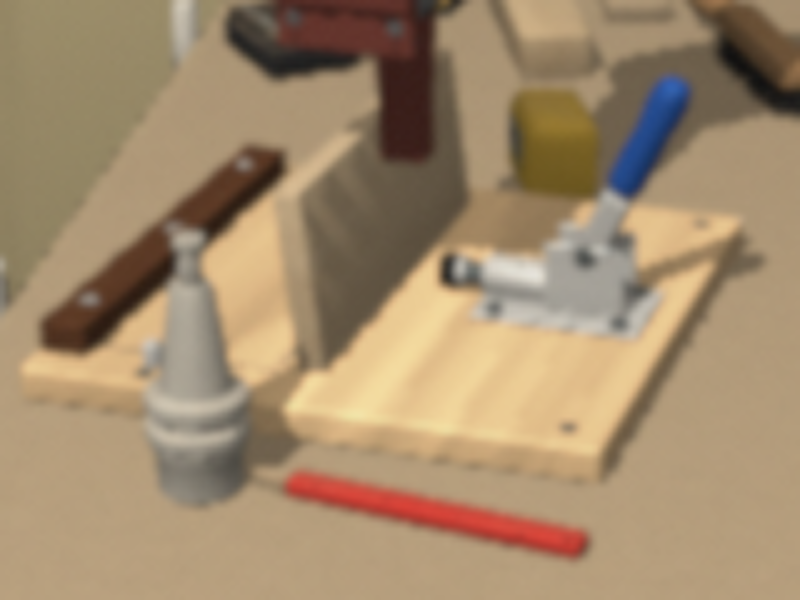

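The blank is tipping about its foot: its near top corner went from (300,195) to (280,195). I'll keep pushing slowly.

Emit:
move_arm:
  steps:
    - [0.15, 0, 0, 0, 1]
    - [0.15, 0, 0, 0, 1]
    - [0.15, 0, 0, 0, 1]
    - [0.15, 0, 0, 0, 1]
    - [0.15, 0, 0, 0, 1]
    - [0.15, 0, 0, 0, 1]
    - [0.15, 0, 0, 0, 1]
    - [0.15, 0, 0, 0, 1]
    - [0, 0, 0, 0, 1]
    - [0, 0, 0, 0, 1]
    - [0, 0, 0, 0, 1]
    - [0, 0, 0, 0, 1]

```text
t: 5.62
ee_pos: [0.6047, -0.039, 0.0886]
eef_rot: [0.995, -0.099, -0.0, 0.0]
force: [0.8, -0.1, 0.9]
finger_gap: 0.007
```

```bash
python3 st.py; python3 -c "
from h import *
snap('side','s3');a=cv2.imread('pics/s3.png')[155:275,215:375];cv2.imwrite('pics/sd3.png',cv2.resize(a,None,fx=5,fy=5,interpolation=cv2.INTER_CUBIC))"
```

```text
t 5.6167 tcp [ 0.6047 -0.039   0.0886] jig mm [10.9  0.3 88.6] blank0 mm [ 1.3  3.2 88.6] yaw -0.1982 zax [-0. -0. -1.] F [ 0.8 -0.1  0.9] gap 0.007
```

View pics/sd3.png

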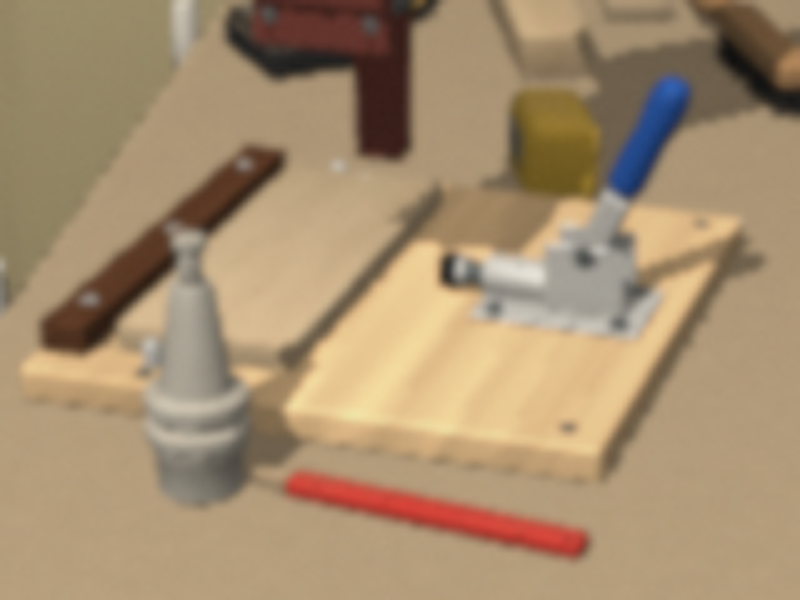

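Emit:
move_arm:
  steps:
    - [0, 0, -2, 0, 1]
    - [0, 0, -3.5, 0, 1]
    - [0, 0, -4, 0, 1]
    - [-1, 0, -3.5, 0, 1]
    - [-2.5, 0, 0, 0, 1]
    - [-3, 0, 0, 0, 1]
    - [-3, 0, 0, 0, 1]
    - [-3, 0, 0, 0, 1]
    - [-3, 0, 0, 0, 1]
    - [-2, 0, 0, 0, 1]
    - [-0.6, 0, 0, 0, 1]
    - [0, 0, 0, 0, 1]
    - [0, 0, 0, 0, 1]
    - [0, 0, 0, 0, 1]

```text
t: 6.83
ee_pos: [0.4287, -0.0036, 0.2189]
eef_rot: [0.995, -0.099, 0.001, -0.0]
force: [0.2, -0.4, -0.6]
finger_gap: 0.01
```

Run:
```python
exec(open('st.py').read())
D=load('s3')
for uv in ((276,357),(435,183)): print(injig(onz(D,(uv[0]/5+214.6,uv[1]/5+154.6),.032)))
c=snap('wrist','w4');T=np.array(c['T_tool_cam'])
Rc=(R@T[:3,:3]).T;oc=R@T[:3,3]+s['ee_pos'];c['R']=Rc;c['t']=-Rc@oc;pickle.dump(c,open('pics/w4.pkl','wb'))
```

```text
t 6.8333 tcp [ 0.4287 -0.0036  0.2189] jig mm [-168.6    0.6  218.9] blank0 mm [-178.2    5.9  218.9] yaw -0.1987 zax [ 0.001  0.    -1.   ] F [ 0.2 -0.4 -0.6] gap 0.01
[ 20.7 119.1  32. ]
[  22.  -110.5   32. ]
```

View pics/w4.png

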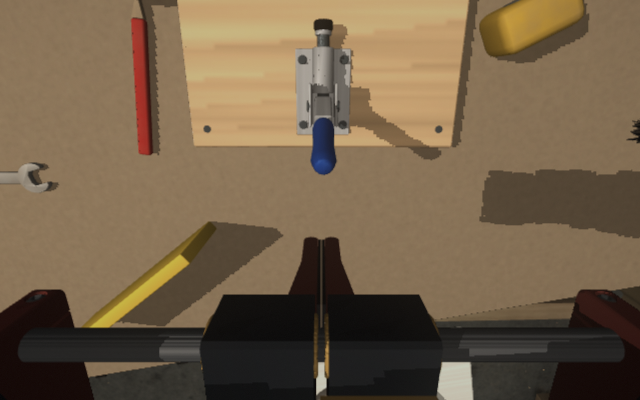

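Run:
```python
exec(open('st.py').read())
c=load('w4')
for uv in ((323,173),(311,160),(335,160)): print(injig(onz(c,uv,.140)))
```

```text
t 6.8833 tcp [ 0.4287 -0.0036  0.2188] jig mm [-168.7    0.6  218.8] blank0 mm [-178.2    5.9  218.8] yaw -0.1987 zax [ 0.001  0.    -1.   ] F [ 0.  -0.5  1. ] gap 0.006
[-139.7    0.2  140. ]
[-129.9    9.   140. ]
[-129.9   -8.6  140. ]
```

Emit:
move_arm:
  steps:
    - [-0.3, 0, 1, 0, 1]
    - [0, 0, 1, 0, 1]
    - [0, 0, 1, 0, 1]
    - [0, 0, 0, 0, 1]
    - [0, 0, 0, 0, 1]

```text
t: 7.3
ee_pos: [0.4241, -0.0029, 0.1878]
eef_rot: [0.995, -0.099, -0.001, 0.0]
force: [0.2, 0.0, -0.9]
finger_gap: 0.002
```

Emit:
move_arm:
  steps:
    - [0, 0, 1.5, 0, 1]
    - [0, 0, 1.5, 0, 1]
    - [0, 0, 1.5, 0, 1]
    - [0, 0, 1.5, 0, 1]
    - [0, 0, 1.2, 0, 1]
    - [0, 0, 0, 0, 1]
    - [0, 0, 0, 0, 1]

```text
t: 7.88
ee_pos: [0.4245, -0.0028, 0.1167]
eef_rot: [0.995, -0.099, -0.0, 0.0]
force: [-0.2, -0.1, 0.7]
finger_gap: 0.007
```

```bash
python3 st.py
```

```text
t 7.8833 tcp [ 0.4245 -0.0028  0.1167] jig mm [-172.9    0.6  116.7] blank0 mm [-182.4    5.9  116.7] yaw -0.1982 zax [-0.001  0.    -1.   ] F [-0.2 -0.1  0.7] gap 0.007
```

Emit:
move_arm:
  steps:
    - [0.6, 0, 0, 0, 1]
    - [0.6, 0, 0, 0, 1]
    - [0.6, 0, 0, 0, 1]
    - [0.6, 0, 0, 0, 1]
    - [0.6, 0, 0, 0, 1]
    - [0.6, 0, 0, 0, 1]
    - [0.6, 0, 0, 0, 1]
    - [0.6, 0, 0, 0, 1]
    - [0.6, 0, 0, 0, 1]
    - [0.6, 0, 0, 0, 1]
    - [0.6, 0, 0, 0, 1]
    - [0.6, 0, 0, 0, 1]
    - [0.6, 0, 0, 0, 1]
    - [0.6, 0, 0, 0, 1]
    - [0.6, 0, 0, 0, 1]
    - [0, 0, 0, 0, 1]

```text
t: 9.22
ee_pos: [0.5137, -0.0209, 0.1164]
eef_rot: [0.995, -0.099, 0.0, 0.0]
force: [-2.8, -0.0, -1.3]
finger_gap: 0.007
```

```bash
python3 st.py; python3 -c "
from h import *
snap('side','s5');a=cv2.imread('pics/s5.png')[155:275,215:375];cv2.imwrite('pics/sd5.png',cv2.resize(a,None,fx=5,fy=5,interpolation=cv2.INTER_CUBIC))"
```

```text
t 9.2167 tcp [ 0.5137 -0.0209  0.1164] jig mm [-81.9   0.3 116.4] blank0 mm [-91.5   4.4 116.4] yaw -0.1986 zax [ 0. -0. -1.] F [-2.8 -0.  -1.3] gap 0.007
```

View pics/sd5.png

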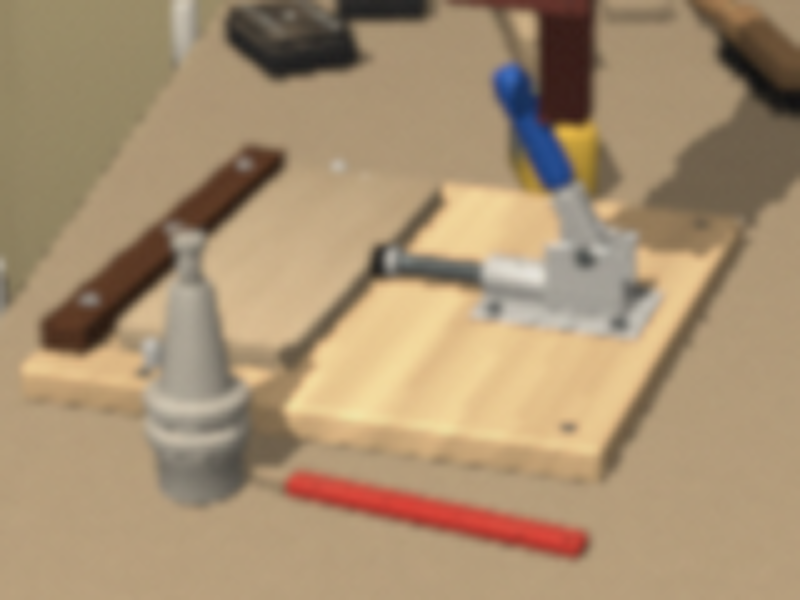

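The handle leans forward and the plunger tip at (383,260) has reached the blank's edge. I'll go on.

Emit:
move_arm:
  steps:
    - [0.4, 0, 0, 0, 1]
    - [0.4, 0, 0, 0, 1]
    - [0.4, 0, 0, 0, 1]
    - [0.4, 0, 0, 0, 1]
    - [0.3, 0, 0, 0, 1]
    - [0.2, 0, 0, 0, 1]
    - [0.1, 0, 0, 0, 1]
    - [0, 0, 0, 0, 1]
    - [0, 0, 0, 0, 1]

```text
t: 10.02
ee_pos: [0.5342, -0.0249, 0.1167]
eef_rot: [0.995, -0.099, 0.0, 0.0]
force: [-4.2, -0.5, -0.4]
finger_gap: 0.007
```

```bash
python3 st.py
```

```text
t 10.0167 tcp [ 0.5342 -0.0249  0.1167] jig mm [-61.    0.3 116.7] blank0 mm [-70.6   4.2 116.7] yaw -0.1982 zax [ 0. -0. -1.] F [-4.2 -0.5 -0.4] gap 0.007
```

Emit:
move_arm:
  steps:
    - [0.1, 0, 0, 0, 1]
    - [0.1, 0, 0, 0, 1]
    - [0.1, 0, 0, 0, 1]
    - [0.1, 0, 0, 0, 1]
    - [0, 0, 0, 0, 1]
    - [0, 0, 0, 0, 1]

```text
t: 10.52
ee_pos: [0.5371, -0.0256, 0.1164]
eef_rot: [0.995, -0.099, -0.001, 0.0]
force: [-7.2, 0.3, -0.3]
finger_gap: 0.006
```

```bash
python3 st.py
```

```text
t 10.5167 tcp [ 0.5371 -0.0256  0.1164] jig mm [-58.1   0.2 116.4] blank0 mm [-67.6   4.  116.4] yaw -0.1981 zax [-0.002 -0.    -1.   ] F [-7.2  0.3 -0.3] gap 0.006
```

Emit:
move_arm:
  steps:
    - [0.1, 0, 0, 0, 1]
    - [0.1, 0, 0, 0, 1]
    - [0.1, 0, 0, 0, 1]
    - [0, 0, 0, 0, 1]
    - [0, 0, 0, 0, 1]

```text
t: 10.93
ee_pos: [0.5376, -0.0257, 0.1159]
eef_rot: [0.995, -0.099, -0.003, 0.0]
force: [-12.4, 2.3, 4.7]
finger_gap: 0.003
```

Emit:
move_arm:
  steps:
    - [0.1, 0, 0, 0, 1]
    - [0.1, 0, 0, 0, 1]
    - [0, 0, 0, 0, 1]
    - [0, 0, 0, 0, 1]

```text
t: 11.27
ee_pos: [0.5379, -0.0258, 0.1157]
eef_rot: [0.995, -0.099, -0.005, 0.0]
force: [-16.4, 2.5, 7.9]
finger_gap: 0.004
```

Emit:
move_arm:
  steps:
    - [0.15, 0, 0, 0, 1]
    - [0.1, 0, 0, 0, 1]
    - [0, 0, 0, 0, 1]
    - [0, 0, 0, 0, 1]
    - [-0.5, 0, 0, 0, 1]
    - [-1, 0, 0, 0, 1]
    - [-2, 0, 0, 0, 1]
    - [-2, 0, -1, 0, 1]
    - [0, 0, -3, 0, 1]
    - [0, 0, -3, 0, 1]
    - [0, 0, -3, 0, 1]
    - [0, 0, 0, 0, 1]
    - [0, 0, 0, 0, 1]

```text
t: 12.35
ee_pos: [0.4945, -0.0161, 0.2194]
eef_rot: [0.995, -0.099, 0.004, -0.001]
force: [-0.8, 0.3, -0.1]
finger_gap: 0.006
```

Run:
```python
exec(open('st.py').read())
c=snap('wrist','w6');T=np.array(c['T_tool_cam'])
Rc=(R@T[:3,:3]).T;oc=R@T[:3,3]+s['ee_pos'];c['R']=Rc;c['t']=-Rc@oc;pickle.dump(c,open('pics/w6.pkl','wb'))
snap('side','s6');a=cv2.imread('pics/s6.png')[155:275,215:375];cv2.imwrite('pics/sd6.png',cv2.resize(a,None,fx=5,fy=5,interpolation=cv2.INTER_CUBIC))
```

```text
t 12.35 tcp [ 0.4945 -0.0161  0.2194] jig mm [-101.7    1.3  219.4] blank0 mm [-111.2    5.6  219.4] yaw -0.1982 zax [ 0.009  0.    -1.   ] F [-0.8  0.3 -0.1] gap 0.006
```

View pics/w6.png

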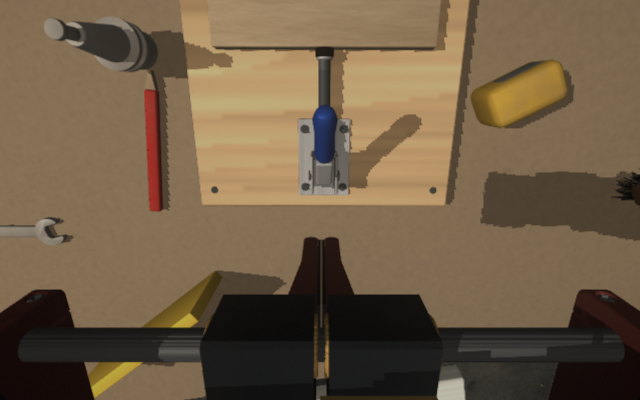

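View pics/sd6.png

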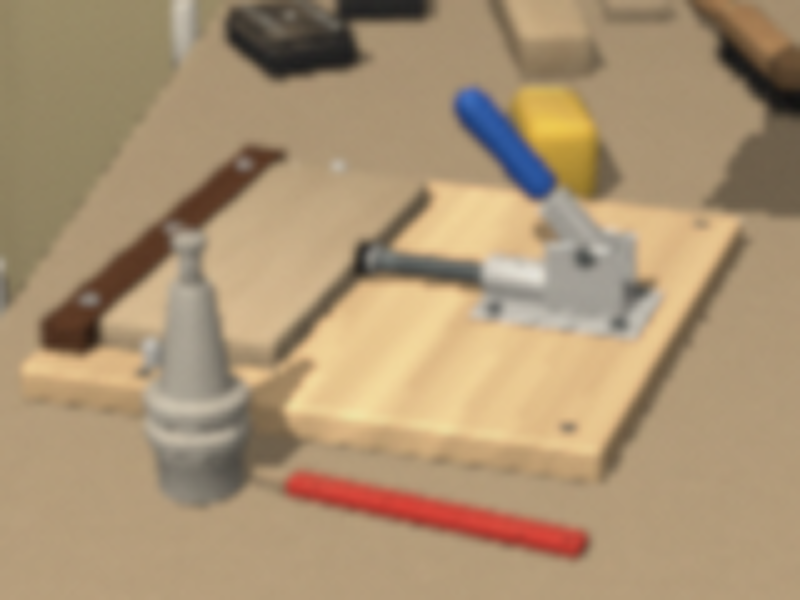

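The blank is now against the fence, with its clamp-side edge from (213,47) to (436,48) in the wrist view and the plunger touching it. The handle is over. A quick numeric check comes before I hand in.

Run:
```python
exec(open('st.py').read())
c=load('w6');D=load('s6')
for uv in ((211,46),(438,48)): print(injig(onz(c,uv,.032)))
q=p[:3];C,A=np.cos(q[2]),np.sin(q[2])
for h in (.0152,1.0,1.1,1.15,1.2):
    a=h-.45;x=-.095+.1*np.sin(a);u=proj(D,[q[0]+C*x,q[1]+A*x,.052+.1*np.cos(a)])[0];w=proj(c,[q[0]+C*x,q[1]+A*x,.052+.1*np.cos(a)])[0]
    print(h,((u-[214.6,154.6])*5).round(0),w.round(0))
```

```text
t 12.45 tcp [ 0.4921 -0.0163  0.2166] jig mm [-104.     0.6  216.6] blank0 mm [-113.5    5.   216.6] yaw -0.1981 zax [ 0.002  0.    -1.   ] F [ 0.6  0.2 -1.1] gap 0.005
[ 29.  109.2  32. ]
[  26.7 -110.9   32. ]
0.0152 [676.  84.] [324. 253.]
1.0 [485.  75.] [324. 132.]
1.1 [469.  84.] [324. 120.]
1.15 [461.  89.] [324. 115.]
1.2 [454.  95.] [324. 109.]
```

```bash
python3 -c "
from plant import *
print(sign_off())"
```

```text
the job is handed in; nothing more can be done
None
```

I tipped the blank over with the closed fingertips about 1–2 cm below its top, and it fell flat between the end pins. I then pushed the blue handle over from behind until it stopped moving (about 16 N measured, then 2.5 mm more commanded). The arm backed off clear of everything, and I handed in at about t = 12.5 s.

**Last checks:**
- **Blank:** its clamp-side edge is at jig x ≈ 27–29 mm, so its centre is at about 73 mm, tight to the fence. It sits at y ≈ -1 mm and is about 0.01 rad off parallel.
- **Clamp:** the handle is at about 1.2 rad, and the pictures show the plunger touching the blank. I could not measure how hard it presses; I infer it from the handle having reached its end stop.
- **Other objects:** in the side view, the tool holder, tape measure and pencil look unmoved.

**One reading disagreed:** just after the fall, the side picture gave the blank's length as 229 mm instead of 220 mm, which would have put its centre about 4 mm off in y. I put this down to a badly visible corner. The later wrist picture gave 220 mm and a centred blank.

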